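# Mesh-check the matching gear on the master gear tester

## Robot

A 6-joint arm with a two-finger parallel gripper is mounted at the origin on a cart in front of the work surface, level with it; the furniture and walls round the work are solid. World frame = base frame: x ahead of the robot, y to its left, z up, the work surface at z = 0. Lengths are in m, angles in rad, forces in N, time in s.
With the tool pointing down it reaches from about 0.35 to 0.975 m from the base axis. Payload 4.9 kg.
Tool frame: the origin (TCP) lies at the very end of the fingers, on their centre line; the grasp point (between the pads) lies 19 mm behind it; x points along the fingers, z is the direction in which the jaws open and shut, and the axes are right-handed (so a half turn about x gives the same grasp; the last joint's range is limited). The gripper opens to 85 mm and grips with 20 to 120 N. Pads are 22 mm wide; open, the fingers measure 114 mm over their backs; the gripper's body (76 mm by 85 mm) begins 54 mm behind the grasp point. The pads swing forward as they close: fully open they stand 13 mm farther back than shut.
Start: joints at [-1.455, 0.053, 1.613, -0, 1.476, -0.119], TCP at [0.145, -0.608, 0.231] pointing down, gripper open.
Joint ranges: [-3.01, 3.01], [-1.01, 2.22], [0.06, 2.58], [-1.02, 4.17], [0.09, 2.62], [-3.14, 3.14]. Speed limits (rad/s): [2.57, 2.57, 3.14, 3.14, 3.14, 3.14].

## Interface

Orientations are given as a unit quaternion [w, x, y, z].
In Python, from plant import manip, viewer gives the robot as it stands.
- The arm moves only by the shell command python3 -m inch 'ROWS'. ROWS is JSON, a list of rows, each an object with "fingers": the opening, from -1 (shut) to 1 (fully open), so that 0 is half open; "delta_pos": the shift along the tool's x, y, z in cm, a list of three; "twist": the turn, a rotation vector about the tool's x, y, z in degrees, a list of three. A call has 1 to 5 rows; each row shifts and turns the commanded pose from where the row before left it, along the tool's axes as they then stand; what a row does not reach is not made up. A row lasts 1/8 s, in which the tool goes at most 62.5 mm and 10.7 degrees, less where a joint would pass 70% of its speed; a pose out of reach is approached as far as the arm can. A call is refused whole if a number of a shift passes 6.25 or a number of a turn 10.7, either way. A call with a gripper value outside its range is refused whole. The fingers move at their own pace and stop on an object; the grip force is fixed at half the most. Time passes only in rows, so rows that do not move let the fingers close. It gives the time, the measured TCP pose, the force and the opening at its end, in the units of the state.
- manip.state(): the state, without advancing time (a new reading comes with each control period).
- viewer.grab_frame(name): name is "scene" or "side" or "wrist"; returns a dict with "pixels" (400x640x3 uint8, blue, green, red), "range_z" (400x640 float32, m along the optical axis (not along the pixel's ray), 0 where there is no reading), "K" (3x3 intrinsics, pixels), "k1" (the pictures are not rectified: a ray, as slopes to the right and down, at radius r is drawn at 1 + k1 r^2 times it, then the intrinsics apply), "pose" (4x4, takes a point from camera to world coordinates). Camera axes: x right, y down, z forward; pixel columns grow to the right and rows downward; lengths in m; the calibration is good to about 2 mm. A picture is of the moment at which its call begins.
- manip.job_done(): hands the job in, once; it reports no verdict.
The state is a dict: "time": time; "joint_pos": joint angles; "joint_vel": joint speeds; "joint_efforts": joint torques, N m; "tool_pos": TCP position; "tool_rot": TCP orientation; "contact_force": force on the tool from outside, world axes, zero at the start; "ft_torque": the same for the moment, N m; "gripper_width": opening from 0.0 (shut) to 1.0 (fully open).
Only numpy, scipy, OpenCV 4.12 (cv2) and the standard library are available. Lean on these libraries where they do the work, as an engineer would, in place of code of your own. Each camera call takes 0.05 s, during which the arm holds its last target.

## Task

Three loose gears of the same size lie beside the mesh tester; one has the same number of teeth as the master gear on the tester's post. Lay that gear flat, hub up, in the V of the open carriage, turned so that one of its teeth faces a gap of the master, and let go, then push the carriage fully home (it has a black post to push by) so that the gear's teeth mesh with the master's, with the gear seated in the V. Leave the other two gears, the white jar and the timer where they are.

Things in the scene. Friction and masses are not known exactly. Their poses are not given: they have to be found in the camera images.
- gear_12: loose steel gear with 12 teeth, outside diameter 91 56 high, 0.3 to 0.6 kg. Bottom to top: round boss diameter 50 from 0 to 12, toothed disc 12 to 26, round hub diameter 26 from 26 to 56, to be gripped from above. Origin: centre of the underside; z up along its axis; a tooth points along its x axis. Teeth 12 deep. Same tooth count as the master: the one to load.
- gear_8: loose steel gear with 8 teeth, outside diameter 91 56 high, 0.3 to 0.6 kg. Bottom to top: round boss diameter 50 from 0 to 12, toothed disc 12 to 26, round hub diameter 26 from 26 to 56, to be gripped from above. Origin: centre of the underside; z up along its axis; a tooth points along its x axis. Broad blunt teeth 4.5 deep; does not match the master.
- gear_18: loose steel gear with 18 teeth, outside diameter 91 56 high, 0.3 to 0.6 kg. Bottom to top: round boss diameter 50 from 0 to 12, toothed disc 12 to 26, round hub diameter 26 from 26 to 56, to be gripped from above. Origin: centre of the underside; z up along its axis; a tooth points along its x axis. Fine teeth 4.5 deep; does not match the master.
- tester: mesh tester fixed to the worktop: grey base plate 300 x 120, its top 16 above the worktop. Origin: centre of its underside; x (long axis) points from the open carriage to the master gear, z up. The carriage slides along tester x.
- master_axis (a point): point on the axis of the master gear, 90 along tester x from the tester's origin, 46 above the worktop. The master turns almost freely on a fixed upright post here: steel, 12 teeth, same tooth form and diameter as gear_12, its toothed disc 36 to 56 above the worktop, nut on top up to 70.
- master (a joint): turn of the master gear (rad), positive anticlockwise from above. At 0 a tooth gap faces tester -x, straight at the carriage; gaps repeat every pi/6. Teeth have about 3 mm of backlash in mesh; a tip set head-on against a tip can jam.
- carriage (a joint): travel of the carriage along tester x (m): 0 fully open, 0.06 fully home at its stop. It slides with about 2 N of friction (and some damping) and stays where it is left.
- nest (a point): point on the flat top of the carriage, 27 above the worktop: the gear's axis when its boss rests against both faces of the V. The V is two bars 8 high at 45 degrees, open toward the master (tester +x), corner 35 behind this point. Set down 5 to 15 ahead (+x) the boss clears the bars and is drawn in by the push. Moves with the carriage; when home, 81 from the master's axis.
- push_post (a point): grip point on the carriage's upright black post: diameter 20 (25 in the top 6), standing 58 above the carriage top; this point is 45 above the carriage top, on the post's axis, 75 behind the nest (tester -x). Grip or push it from above; moves with the carriage.
- white_jar: white plastic jar with screw lid, diameter 70, height 75, standing on the worktop: a bystander. Origin: centre of its underside.
- timer: wind-up timer, 62 x 68 x 46 high, cream with a dark dial: a bystander. Origin: centre of its underside.

How it is judged:
On the way:
1. the 12-tooth gear lies flat on the open carriage in the V, let go (horizontal distance between gear_12 and nest below 0.028 m and value of joint carriage below 0.04 m and angle between gear_12's own z axis and vertical below 0.08 rad and z of gear_12 in the frame of tester between 0.021 and 0.034 m and contact force between the fingers and gear_12 below 0.2 N), for 0.2 s.
At the end, for the whole second after the job is handed in: Carriage within 4 mm of home; 12-tooth gear flat on it, hub up (0.08 rad), at rest, let go, within 6 mm of its seat in the V and its axis within 84.5 mm of the master's (in mesh; tip on tip would be 91). Other two gears, jar and timer upright within 30 mm of their starts (value of joint carriage above 0.056 m and horizontal distance between gear_12 and master_axis below 0.0845 m and horizontal distance between gear_12 and nest below 0.006 m and angle between gear_12's own z axis and vertical below 0.08 rad and z of gear_12 in the frame of tester between 0.021 and 0.034 m and contact force between the fingers and gear_12 below 0.2 N and linear speed of gear_12 below 0.01 m/s and distance of each of gear_8, gear_18, white_jar, timer from where it was at the start of the episode below 0.03 m and angle between each of gear_8, gear_18, white_jar, timer's own z axis and vertical below 0.1 rad); the robot touches nothing.
It fails at once if gear_8 moved by more than 40 mm (distance of gear_8 from where it was at the start of the episode above 0.04 m).
It fails at once if gear_18 moved by more than 40 mm (distance of gear_18 from where it was at the start of the episode above 0.04 m).
It fails at once if white_jar moved by more than 40 mm (distance of white_jar from where it was at the start of the episode above 0.04 m).
It fails at once if timer moved by more than 40 mm (distance of timer from where it was at the start of the episode above 0.04 m).
It also fails if it takes over 45 s, if anything falls off the work surface, if the arm or the gripper's body presses on something with over 40 N, if the wrist force passes 120 N, or if a joint passes its speed limit or range.

## Working session

There is one attempt and no reset: what is moved stays moved. The work goes in short steps, Python scripts to look and compute and a shell command to move; the robot and the scene stay as the last step left them, time stands still between calls to the robot, and variables do not carry over. Pictures are saved under pics/ and viewed, and the job is handed in when it is done.

```bash
ls; mkdir -p pics; python3 - <<'E'
from plant import manip, viewer
import cv2
print(manip.state())
for n in ("scene","side","wrist"):
    f=viewer.grab_frame(n); cv2.imwrite(f"pics/{n}0.png",f["pixels"]); print(n,f["K"],f["k1"],f["pose"])
E
```

```text
pics
{'time': 0.0, 'joint_pos': array([-1.45498298e+00,  5.33833537e-02,  1.61428703e+00, -2.50506821e-05,
        1.47598674e+00, -1.18986507e-01]), 'joint_vel': array([ 0.00067548, -0.00104483,  0.00049184, -0.00101959, -0.00065898,
        0.00071788]), 'joint_efforts': array([ 3.41464411e-04, -3.93683374e+01, -3.70175314e+01, -4.83880319e-05,
        7.17724470e-03, -1.06565658e-06]), 'tool_pos': array([ 0.14533513, -0.60723252,  0.23005075]), 'tool_rot': array([ 0.55460217,  0.43850287,  0.55564525, -0.43748145]), 'contact_force': array([-0.13556264,  0.22858856, -0.08485699]), 'ft_torque': array([ 0.01111567, -0.00128136,  0.02996855]), 'gripper_width': 0.9973767736871928}
scene [[472.76398559   0.         315.29534428]
 [  0.         472.76398559 194.69484002]
 [  0.           0.           1.        ]] -0.12714208994556994 [[-0.86279563 -0.19563774  0.46616475 -0.01812094]
 [-0.50548206  0.34926799 -0.78898654  0.7644639 ]
 [-0.00846088 -0.91637206 -0.40023826  0.55377847]
 [ 0.          0.          0.          1.        ]]
side [[452.20658683   0.         323.22871519]
 [  0.         452.20658683 199.27053888]
 [  0.           0.           1.        ]] -0.09748357809018526 [[-0.99947037 -0.00111539 -0.03252277  0.58478769]
 [ 0.02609114  0.56981372 -0.82135959  0.83226889]
 [ 0.01944806 -0.82177313 -0.56948283  0.78269952]
 [ 0.          0.          0.          1.        ]]
wrist [[318.68228038   0.         320.05397275]
 [  0.         318.68228038 196.92398582]
 [  0.           0.           1.        ]] -0.042884485745040495 [[ 0.23184044 -0.9353215  -0.26725213  0.21235189]
 [-0.97275281 -0.22331636 -0.06230386 -0.59230719]
 [-0.00140763  0.27441482 -0.96161038  0.37193978]
 [ 0.          0.          0.          1.        ]]
```

View pics/scene0.png

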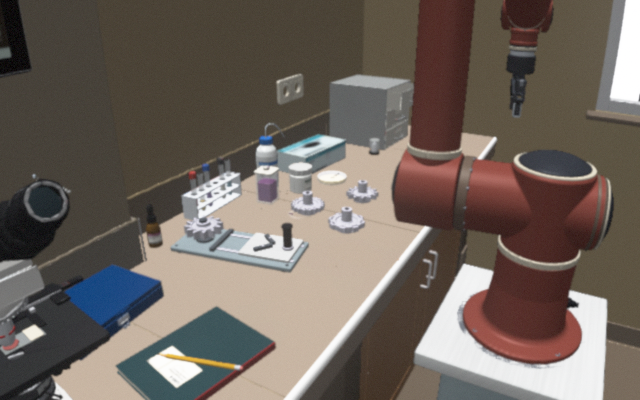

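View pics/side0.png

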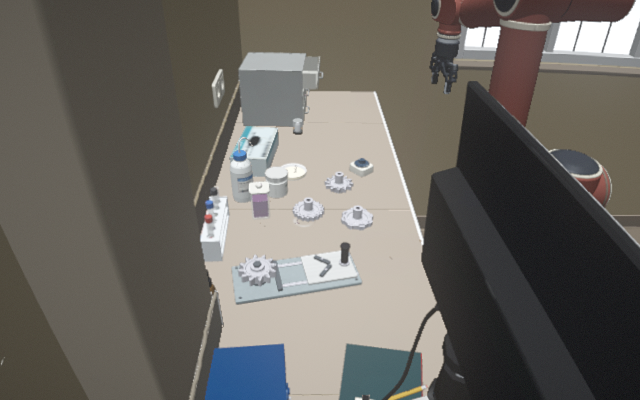

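View pics/wrist0.png

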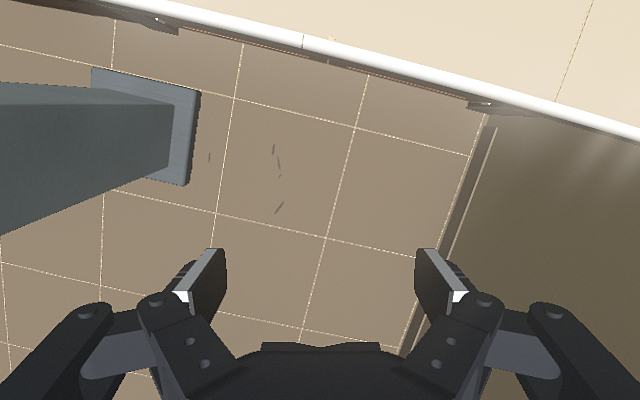

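The side view shows the tester at about (295,275), the master on it at (257,265) and the black post at (345,250). The loose gears are at (339,182), (308,208) and (357,216), the jar is at (276,182) and the timer at (361,166). I'll zoom in to tell the gears apart.

```bash
cat > h.py <<'E'
import numpy as np, cv2
from plant import manip, viewer
def und(f,pts):
    pts=np.asarray(pts,float).reshape(-1,2);K=f["K"]
    d=(pts-[K[0,2],K[1,2]])/[K[0,0],K[1,1]]; s=d.copy()
    for _ in range(20): s=d/(1+f["k1"]*(s**2).sum(1,keepdims=True))
    return s
def plane(f,pts,z):
    s=und(f,pts); r=np.c_[s,np.ones(len(s))]@f["pose"][:3,:3].T; o=f["pose"][:3,3]
    return o+r*((z-o[2])/r[:,2])[:,None]
def proj(f,P):
    P=np.atleast_2d(P); c=(P-f["pose"][:3,3])@f["pose"][:3,:3]; s=c[:,:2]/c[:,2:]
    s=s*(1+f["k1"]*(s**2).sum(1,keepdims=True)); return s*[f["K"][0,0],f["K"][1,1]]+[f["K"][0,2],f["K"][1,2]]
def cloud(f):
    v,u=np.mgrid[0:400,0:640]; s=und(f,np.c_[u.ravel(),v.ravel()]); z=f["range_z"].ravel()
    P=np.c_[s*z[:,None],z]@f["pose"][:3,:3].T+f["pose"][:3,3]; P[z==0]=np.nan
    return P.reshape(400,640,3)
def topdown(f,x0,x1,y0,y1,z,px=0.001):
    # resample picture onto plane z; row down = -x, col right = -y
    X=np.arange(x1,x0,-px);Y=np.arange(y1,y0,-px); g=np.stack(np.meshgrid(X,Y,indexing='ij'),-1).reshape(-1,2)
    m=proj(f,np.c_[g,np.full(len(g),z)]).reshape(len(X),len(Y),2).astype(np.float32)
    return cv2.remap(f["pixels"],m[...,0],m[...,1],cv2.INTER_CUBIC)
E
python3 - <<'E'
from h import *
f=viewer.grab_frame("side")
c=f["pixels"][140:310,215:400]; cv2.imwrite("pics/sc.png",cv2.resize(c,None,fx=3.5,fy=3.5,interpolation=cv2.INTER_CUBIC)[:600])
for n,p in dict(g1=(339,182),g2=(308,208),g3=(357,216),master=(257,272),post=(345,250),jar=(276,182),timer=(361,166)).items():
    print(n,plane(f,[p],0.026)[0].round(3))
f=viewer.grab_frame("scene")
c=f["pixels"][140:280,160:400]; cv2.imwrite("pics/cc.png",cv2.resize(c,None,fx=3.3,fy=3.3,interpolation=cv2.INTER_CUBIC))
E
```

```text
g1 [ 0.49  -0.354  0.026]
g2 [ 0.586 -0.215  0.026]
g3 [ 0.449 -0.177  0.026]
master [0.708 0.046 0.026]
post [ 0.492 -0.033  0.026]
jar [ 0.686 -0.353  0.026]
timer [ 0.412 -0.452  0.026]
```

View pics/sc.png

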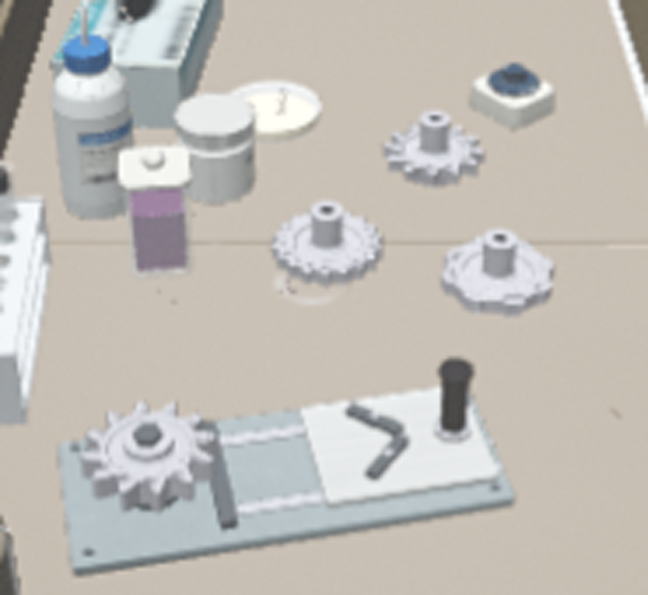

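View pics/cc.png

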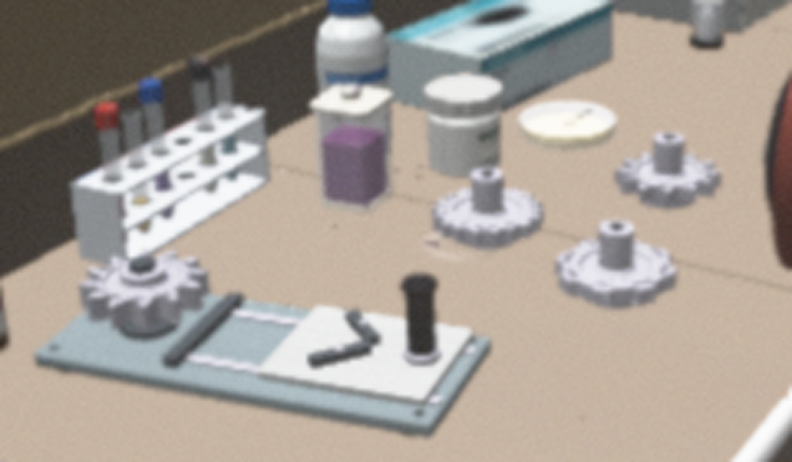

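The gear at (339,182) in the side view, about world (0.49,-0.35), is the 12-tooth one. The gear at (308,208) has fine teeth (18) and the one at (357,216) has blunt teeth (8). Next I'll move above the 12-tooth gear and look with the wrist camera.

```bash
cat >> h.py <<'E'
from scipy.spatial.transform import Rotation as Ro
def tool():
    s=manip.state(); q=s["tool_rot"]; return s,Ro.from_quat([q[1],q[2],q[3],q[0]]).as_matrix()
def info():
    s,R=tool(); print("t",s["time"],"pos",s["tool_pos"].round(4),"jaw",np.degrees(np.arctan2(R[1,2],R[0,2])).round(2),"F",s["contact_force"].round(1),"w",round(s["gripper_width"],3),"j6",s["joint_pos"][5].round(2),"tilt vec",R[:,0].round(4))
def plan(p,jaw=None):
    """total shift in cm (tool axes now, levelled) and twist in deg to reach p with jaw direction (deg world)"""
    s,R=tool(); info()
    d=R.T@(np.array(p)-s["tool_pos"])*100
    tw=None
    if jaw is not None:
        j=np.arctan2(R[1,2],R[0,2]); c=-np.sin(0)
        zt=np.array([np.cos(np.radians(jaw)),np.sin(np.radians(jaw)),0]); xt=np.array([0,0,-1.]); T=np.c_[xt,np.cross(zt,xt),zt]
        tw=np.degrees(Ro.from_matrix(R.T@T).as_rotvec()).round(2)
    print("shift cm",d.round(2),"twist deg",tw)
E
python3 - <<'E'
from h import *
_,R=tool(); print(R.round(3)); plan([0.48,-0.36,0.24])
f=viewer.grab_frame("side"); P=cloud(f)
for p in [(339,176),(240,160),(257,264),(345,246)]: print(p,P[p[1],p[0]].round(3))
E
```

```text
[[-0.     0.973  0.233]
 [ 0.001  0.233 -0.973]
 [-1.     0.    -0.001]]
t 0.25 pos [ 0.1454 -0.6075  0.2307] jaw -76.55 F [0.1 0.9 0.4] w 0.995 j6 -0.12 tilt vec [-1.e-04  1.e-03 -1.e+00]
shift cm [ -0.91  38.3  -16.29] twist deg None
(339, 176) [ 0.492 -0.344  0.054]
(240, 160) [ 0.78  -0.289  0.141]
(257, 264) [0.703 0.064 0.069]
(345, 246) [0.498 0.017 0.082]
```

```bash
python3 -m inch '[{"fingers":1,"delta_pos":[-0.1,5.5,-2.3],"twist":[0,0,0]},{"fingers":1,"delta_pos":[-0.1,5.5,-2.3],"twist":[0,0,0]},{"fingers":1,"delta_pos":[-0.1,5.5,-2.3],"twist":[0,0,0]},{"fingers":1,"delta_pos":[-0.1,5.5,-2.3],"twist":[0,0,0]},{"fingers":1,"delta_pos":[-0.1,5.5,-2.3],"twist":[0,0,0]}]'; python3 -m inch '[{"fingers":1,"delta_pos":[0,5.5,-2.3],"twist":[0,0,0]},{"fingers":1,"delta_pos":[0,5.3,-2.4],"twist":[0,0,0]},{"fingers":1,"delta_pos":[0,0,0],"twist":[0,0,0]}]'
python3 - <<'E'
from h import *
info()
f=viewer.grab_frame("wrist"); cv2.imwrite("pics/w1.png",f["pixels"])
E
```

```text
time: 0.92
tool_pos: [0.3875, -0.4307, 0.2365]
tool_rot: [0.555, 0.438, 0.555, -0.438]
contact_force: [-0.0, -1.6, 0.1]
gripper_width: 1.005
time: 1.3
tool_pos: [0.4826, -0.3585, 0.2362]
tool_rot: [0.556, 0.437, 0.556, -0.436]
contact_force: [-0.6, -0.4, -0.3]
gripper_width: 1.003
t 1.3 pos [ 0.4826 -0.3585  0.2362] jaw -76.23 F [-0.6 -0.4 -0.3] w 1.003 j6 0.57 tilt vec [ 3.e-04  6.e-04 -1.e+00]
```

View pics/w1.png

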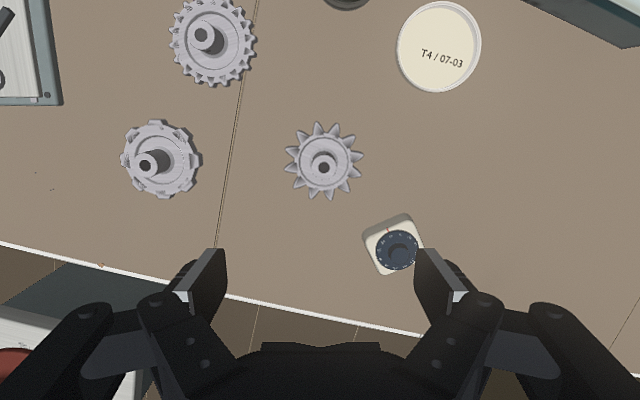

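The wrist picture shows the 12-tooth gear centred at about (324,162), with its bore at (324,167). I'll measure its centre and tooth phase.

```bash
cat >> h.py <<'E'
def gear(f,approx,ztop,hubz,rout=0.0455,n=12,rin=0.037):
    """centre from hub top and from disc outline; tooth phase (deg, world, mod 360/n)"""
    P=cloud(f); d=np.hypot(P[...,0]-approx[0],P[...,1]-approx[1])
    hub=(d<0.03)&(abs(P[...,2]-hubz)<0.006)
    ch=P[hub][:,:2]; (hx,hy),hr=cv2.minEnclosingCircle((ch*1000).astype(np.float32))
    print("hub pts",hub.sum(),"centroid",ch.mean(0).round(4),"encl circle",np.round([hx,hy,hr],1), "z",np.median(P[hub][:,2]).round(4))
    m=(d<0.055)&(abs(P[...,2]-ztop)<0.006)
    v,u=np.nonzero(m); Q=plane(f,np.c_[u,v],ztop)[:,:2]
    (cx,cy),r=cv2.minEnclosingCircle((Q*1000).astype(np.float32)); print("disc encl",np.round([cx,cy,r],1),len(Q))
    for c in ([cx/1000,cy/1000],[hx/1000,hy/1000]):
        a=Q-c; rr=np.hypot(*a.T); k=(rr>rin)&(rr<rout+.002); th=np.arctan2(a[k,1],a[k,0])
        w=np.exp(1j*n*th).mean(); print("phase deg",(np.degrees(np.angle(w))/n).round(2),"coh",abs(w).round(2),k.sum())
E
python3 - <<'E'
from h import *
f=viewer.grab_frame("wrist"); P=cloud(f)
print(P[150,300],P[167,324],P[175,324])
gear(f,P[167,324][:2],0.026,0.056)
E
```

```text
[ 0.49720229 -0.33403236  0.02375793] [ 0.49062314 -0.36267276  0.0558896 ] [ 0.4821052  -0.36478799  0.0539273 ]
hub pts 503 centroid [ 0.4929 -0.361 ] encl circle [ 492.4 -361.1   13. ] z 0.055
disc encl [ 492. -361.   45.] 3100
phase deg -5.6 coh 0.74 557
phase deg -5.58 coh 0.75 554
```

```bash
python3 - <<'E'
from h import *
plan([0.60,0.03,0.27])
E
```

```text
t 1.4 pos [ 0.4803 -0.3609  0.2361] jaw -76.47 F [-0.4 -0.7  0.3] w 1.001 j6 0.57 tilt vec [-7.e-04 -1.e-04 -1.e+00]
shift cm [ -3.4   20.78 -35.2 ] twist deg None
```

```bash
python3 -m inch '[{"fingers":1,"delta_pos":[-0.5,3,-5],"twist":[0,0,0]},{"fingers":1,"delta_pos":[-0.5,3,-5],"twist":[0,0,0]},{"fingers":1,"delta_pos":[-0.5,3,-5],"twist":[0,0,0]},{"fingers":1,"delta_pos":[-0.5,3,-5],"twist":[0,0,0]},{"fingers":1,"delta_pos":[-0.5,3,-5],"twist":[0,0,0]}]'; python3 -m inch '[{"fingers":1,"delta_pos":[-0.5,3,-5],"twist":[0,0,0]},{"fingers":1,"delta_pos":[-0.5,2.8,-5],"twist":[0,0,0]},{"fingers":1,"delta_pos":[0,0,0],"twist":[0,0,0]},{"fingers":1,"delta_pos":[0,0,0],"twist":[0,0,0]}]'
python3 - <<'E'
from h import *
info()
f=viewer.grab_frame("wrist"); cv2.imwrite("pics/w2.png",f["pixels"])
E
```

```text
time: 2.02
tool_pos: [0.5677, -0.0832, 0.2616]
tool_rot: [0.555, 0.439, 0.554, -0.439]
contact_force: [0.9, -0.0, -0.4]
gripper_width: 0.997
time: 2.52
tool_pos: [0.6008, 0.0261, 0.2711]
tool_rot: [0.555, 0.438, 0.555, -0.439]
contact_force: [0.2, -0.6, -0.4]
gripper_width: 1.0
t 2.525 pos [0.6008 0.0261 0.2711] jaw -76.63 F [ 0.2 -0.6 -0.4] w 1.0 j6 1.26 tilt vec [-5.e-04 -7.e-04 -1.e+00]
```

View pics/w2.png

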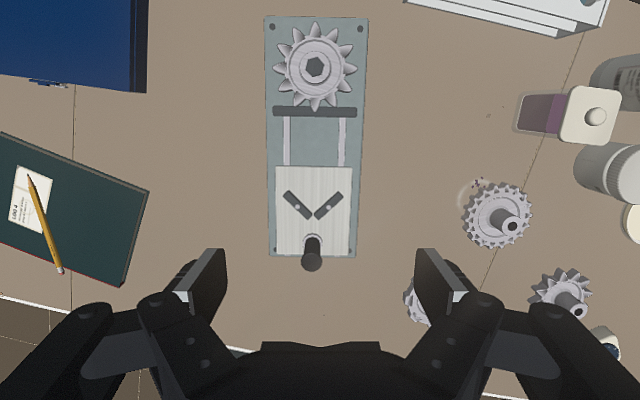

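The wrist view shows the whole tester. The master's nut is at (315,67), the V bars meet near (314,218) and the post top is at (311,262). Next are the tester yaw, the master phase and the nest position.

```bash
python3 - <<'E'
from h import *
f=viewer.grab_frame("wrist"); P=cloud(f)
gear(f,P[67,315][:2],0.056,0.070)
# base plate rect by height
z=P[...,2]; v,u=np.mgrid[0:400,0:640]; roi=(u>250)&(u<385)&(v<275)
m=roi&(z>0.009)&(z<0.06)
Q=plane(f,np.c_[u[m&(z<0.021)],v[m&(z<0.021)]],0.016)[:,:2]
print("plate",cv2.minAreaRect((Q*1000).astype(np.float32)))
c=plane(f,[(265,16),(369,19),(356,258),(270,255)],0.016); print(c.round(4)); print("centre",c.mean(0))
for a,b in((3,0),(2,1)): d=c[b]-c[a]; print(np.degrees(np.arctan2(d[1],d[0])),np.hypot(*d[:2]))
# white carriage top
hsv=cv2.cvtColor(f["pixels"],cv2.COLOR_BGR2HSV)
w=roi&(hsv[...,2]>190)&(v>160)&(v<262)&(abs(z-0.027)<0.005)
Q=plane(f,np.c_[u[w],v[w]],0.027)[:,:2]; print("carr",cv2.minAreaRect((Q*1000).astype(np.float32)))
# post
k=roi&(z>0.077)&(z<0.095)&(v>225); print("post",k.sum(),cv2.minEnclosingCircle((P[k][:,:2]*1000).astype(np.float32)),np.median(P[k][:,2]))
# bars
b=roi&(hsv[...,2]<120)&(v>182)&(v<226)&(u>275)&(u<352)
lab,L=cv2.connectedComponents(b.astype(np.uint8))
for i in range(1,lab):
    if (L==i).sum()>80:
        Q=plane(f,np.argwhere(L==i)[:,::-1],0.035)[:,:2]; r=cv2.minAreaRect((Q*1000).astype(np.float32)); print("bar",r, cv2.boxPoints(r).round(1).tolist())
x,y=250,0
cv2.imwrite("pics/w2z.png",cv2.resize(f["pixels"][10:275,245:390],None,fx=2.2,fy=2.2,interpolation=cv2.INTER_CUBIC))
E
```

```text
hub pts 264 centroid [0.7046 0.0552] encl circle [704.7  55.3   9.7] z 0.0683
disc encl [704.4  55.7  45.2] 4130
phase deg 12.88 coh 0.75 668
phase deg 12.9 coh 0.75 675
plate ((617.4963989257812, 36.65185546875), (296.9550476074219, 119.35093688964844), 12.243406295776367)
[[ 0.7499  0.1238  0.016 ]
 [ 0.7738  0.0087  0.016 ]
 [ 0.4838 -0.0536  0.016 ]
 [ 0.4611  0.0622  0.016 ]]
centre [0.6171434  0.03527538 0.016     ]
12.02990102808613 0.2952542439223425
12.115702214440374 0.29663685197545886
carr ((538.3834228515625, 20.12130355834961), (116.60991668701172, 93.03136444091797), 11.993232727050781)
post 344 ((499.1329650878906, 11.24628734588623), 12.414616584777832) 0.08368255867392474
bar ((546.177490234375, 40.856353759765625), (43.05003356933594, 10.0324125289917), 56.487945556640625) [[530.0999755859375, 25.700000762939453], [538.5, 20.100000381469727], [562.2000122070312, 56.0], [553.9000244140625, 61.599998474121094]]
bar ((554.6774291992188, 4.062267303466797), (10.401973724365234, 43.06745529174805), 57.19721221923828) [[533.7999877929688, 11.399999618530273], [570.0, -12.0], [575.5999755859375, -3.200000047683716], [539.4000244140625, 20.100000381469727]]
```

View pics/w2z.png

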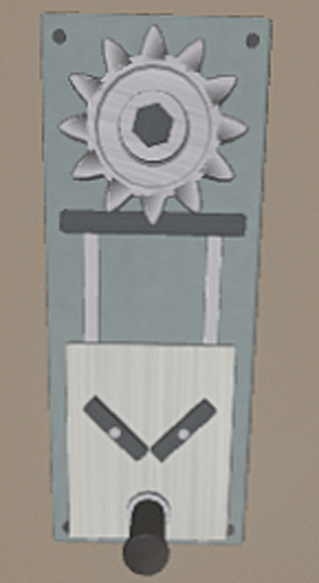

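Tester yaw is about 12.1°. The master axis is at (0.7045,0.0555) with a tooth phase of 12.9°, so a tooth faces the carriage. The nest is at about (0.573,0.027), and the post and the bars agree on it. gear_12 therefore needs phase ≈ -3.7°, a turn of about +1.9°. I'll go back to the gear.

```bash
python3 - <<'E'
from h import *
plan([0.492,-0.361,0.15],-76.5)
E
```

```text
t 2.625 pos [0.6007 0.0256 0.271 ] jaw -76.7 F [-0.7 -0.3 -0.5] w 0.995 j6 1.26 tilt vec [-6.e-04 -3.e-04 -1.e+00]
shift cm [ 12.12 -19.47  35.12] twist deg [-0.2   0.01  0.04]
```

```bash
python3 -m inch '[{"fingers":1,"delta_pos":[1,-2.8,5],"twist":[0,0,0]},{"fingers":1,"delta_pos":[1,-2.8,5],"twist":[0,0,0]},{"fingers":1,"delta_pos":[1,-2.8,5],"twist":[0,0,0]},{"fingers":1,"delta_pos":[1,-2.8,5],"twist":[0,0,0]},{"fingers":1,"delta_pos":[2,-2.8,5],"twist":[0,0,0]}]'; python3 -m inch '[{"fingers":1,"delta_pos":[3,-2.8,5],"twist":[0,0,0]},{"fingers":1,"delta_pos":[3.1,-2.7,5.1],"twist":[0,0,0]},{"fingers":1,"delta_pos":[0,0,0],"twist":[0,0,0]},{"fingers":1,"delta_pos":[0,0,0],"twist":[0,0,0]}]'
python3 - <<'E'
from h import *
plan([0.492,-0.361,0.03],-76.5)
f=viewer.grab_frame("wrist"); gear(f,(0.492,-0.361),0.026,0.056)
cv2.imwrite("pics/w3.png",f["pixels"])
E
```

```text
time: 3.25
tool_pos: [0.5218, -0.2516, 0.2121]
tool_rot: [0.555, 0.439, 0.554, -0.439]
contact_force: [0.9, 0.9, -0.2]
gripper_width: 1.002
time: 3.75
tool_pos: [0.4934, -0.3556, 0.1527]
tool_rot: [0.554, 0.439, 0.555, -0.439]
contact_force: [0.1, -0.9, 0.6]
gripper_width: 1.001
t 3.75 pos [ 0.4934 -0.3556  0.1527] jaw -76.69 F [ 0.1 -0.9  0.6] w 1.001 j6 0.59 tilt vec [-0.e+00  5.e-04 -1.e+00]
shift cm [12.27 -0.26  0.5 ] twist deg [-0.19 -0.03 -0.01]
hub pts 842 centroid [ 0.4929 -0.3607] encl circle [ 492.3 -361.1   13.2] z 0.055
disc encl [ 492.7 -360.8   45.1] 4951
phase deg -5.71 coh 0.73 919
phase deg -5.74 coh 0.72 928
```

View pics/w3.png

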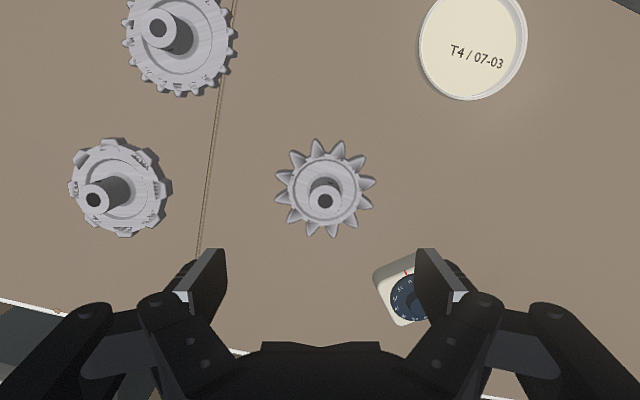

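The gear is centred between the fingers at (325,195), and the timer at (405,295) is clear of the right finger's path. Going down.

```bash
python3 -m inch '[{"fingers":1,"delta_pos":[3.3,-0.1,0.2],"twist":[0.2,0,0]},{"fingers":1,"delta_pos":[3.3,0,0],"twist":[0,0,0]},{"fingers":1,"delta_pos":[1.0,0,0],"twist":[0,0,0]},{"fingers":1,"delta_pos":[0,0,0],"twist":[0,0,0]},{"fingers":1,"delta_pos":[0,0,0],"twist":[0,0,0]}]'
python3 - <<'E'
from h import *
plan([0.4925,-0.361,0.03],-76.5)
E
```

```text
time: 4.42
tool_pos: [0.4949, -0.3575, 0.0789]
tool_rot: [0.556, 0.439, 0.553, -0.439]
contact_force: [0.6, -1.3, -0.3]
gripper_width: 0.996
t 4.425 pos [ 0.4949 -0.3575  0.0789] jaw -76.72 F [ 0.6 -1.3 -0.3] w 0.996 j6 0.59 tilt vec [ 0.0025 -0.0023 -1.    ]
shift cm [ 4.89 -0.33  0.27] twist deg [-0.22  0.16 -0.11]
```

```bash
python3 -m inch '[{"fingers":1,"delta_pos":[2.5,-0.3,0.3],"twist":[-0.2,0,0]},{"fingers":1,"delta_pos":[2.3,0,0],"twist":[0,0,0]},{"fingers":1,"delta_pos":[0,0,0],"twist":[0,0,0]},{"fingers":1,"delta_pos":[0,0,0],"twist":[0,0,0]}]'
python3 - <<'E'
from h import *
plan([0.4925,-0.361,0.03],-76.5)
E
```

```text
time: 4.92
tool_pos: [0.4925, -0.3613, 0.0306]
tool_rot: [0.556, 0.438, 0.554, -0.438]
contact_force: [0.2, 1.0, 0.1]
gripper_width: 1.004
t 4.925 pos [ 0.4925 -0.3613  0.0306] jaw -76.54 F [0.2 1.  0.1] w 1.004 j6 0.58 tilt vec [ 0.002  -0.0019 -1.    ]
shift cm [ 0.06  0.01 -0.03] twist deg [-0.04  0.13 -0.09]
```

```bash
python3 -m inch '[{"fingers":-1,"delta_pos":[0,0,0],"twist":[0,0,0]},{"fingers":-1,"delta_pos":[0,0,0],"twist":[0,0,0]},{"fingers":-1,"delta_pos":[0,0,0],"twist":[0,0,0]},{"fingers":-1,"delta_pos":[0,0,0],"twist":[0,0,0]},{"fingers":-1,"delta_pos":[0,0,0],"twist":[0,0,0]}]'; python3 -m inch '[{"fingers":-1,"delta_pos":[0,0,0],"twist":[0,0,0]},{"fingers":-1,"delta_pos":[-3,0,0],"twist":[0,0,0]},{"fingers":-1,"delta_pos":[-6,0,0],"twist":[0,0,0]},{"fingers":-1,"delta_pos":[-6,0,0],"twist":[0,0,0]},{"fingers":-1,"delta_pos":[0,0,0],"twist":[0,0,0]}]'
python3 - <<'E'
from h import *
info()
f=viewer.grab_frame("wrist"); cv2.imwrite("pics/w4.png",f["pixels"])
E
```

```text
time: 5.55
tool_pos: [0.4916, -0.3603, 0.0293]
tool_rot: [0.555, 0.438, 0.555, -0.438]
contact_force: [-1.9, 3.0, 4.8]
gripper_width: 0.287
time: 6.18
tool_pos: [0.4941, -0.3631, 0.185]
tool_rot: [0.559, 0.438, 0.551, -0.438]
contact_force: [0.3, -0.1, -3.0]
gripper_width: 0.282
t 6.175 pos [ 0.4941 -0.3631  0.185 ] jaw -76.55 F [ 0.3 -0.1 -3. ] w 0.282 j6 0.58 tilt vec [ 0.0086 -0.0084 -0.9999]
```

View pics/w4.png

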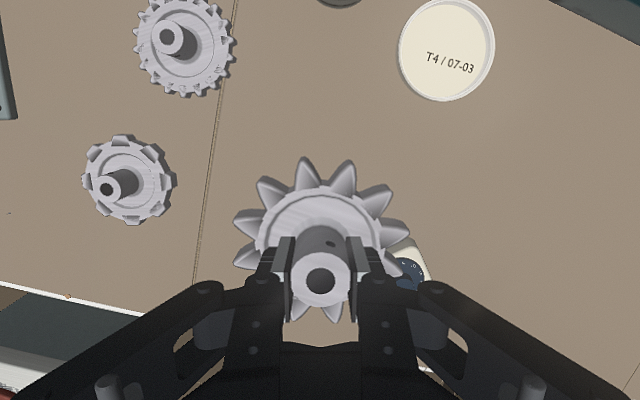

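The gear is held, with the hub at (320,280) between the pads. I'll check its phase in the grip and go to the tester.

```bash
python3 - <<'E'
from h import *
f=viewer.grab_frame("wrist"); P=cloud(f)
print(P[200,330],P[280,303],P[270,300])
s,_=tool(); zt=P[200,330][2]
gear(f,s["tool_pos"][:2],zt,zt+0.03,rin=0.035)
plan([0.5806,0.0290,0.185],-74.6)
E
```

```text
[ 0.51778274 -0.36123928  0.17412668] [ 0.49099174 -0.35530596  0.20654441] [ 0.49551971 -0.35308907  0.20715276]
hub pts 4078 centroid [ 0.4957 -0.3613] encl circle [ 498.2 -360.8   25.6] z 0.2065
disc encl [ 492.5 -362.2   46.6] 10439
phase deg -5.59 coh 0.57 3877
phase deg -5.25 coh 0.28 2814
t 6.275 pos [ 0.4911 -0.3602  0.1776] jaw -76.55 F [-0.3 -0.  -4.9] w 0.282 j6 0.58 tilt vec [-9.e-04  6.e-04 -1.e+00]
shift cm [ -0.72  17.76 -35.77] twist deg [-1.95 -0.04  0.04]
```

```bash
python3 -m inch '[{"fingers":-1,"delta_pos":[0,2,-4],"twist":[-1.9,0,0]},{"fingers":-1,"delta_pos":[0,2.5,-5],"twist":[0,0,0]},{"fingers":-1,"delta_pos":[0,2.5,-5],"twist":[0,0,0]},{"fingers":-1,"delta_pos":[0,2.5,-5],"twist":[0,0,0]},{"fingers":-1,"delta_pos":[0,2.5,-5],"twist":[0,0,0]}]'; python3 -m inch '[{"fingers":-1,"delta_pos":[0,2.5,-5],"twist":[0,0,0]},{"fingers":-1,"delta_pos":[0,2,-4],"twist":[0,0,0]},{"fingers":-1,"delta_pos":[0,0,-2],"twist":[0,0,0]},{"fingers":-1,"delta_pos":[0,0,0],"twist":[0,0,0]},{"fingers":-1,"delta_pos":[0,0,0],"twist":[0,0,0]}]'
python3 - <<'E'
from h import *
plan([0.5806,0.0290,0.10],-74.6)
f=viewer.grab_frame("wrist"); cv2.imwrite("pics/w5.png",f["pixels"])
P=cloud(f); gear(f,(0.7045,0.0555),0.056,0.070)
E
```

```text
time: 6.9
tool_pos: [0.5431, -0.0952, 0.1743]
tool_rot: [0.56, 0.428, 0.564, -0.43]
contact_force: [1.3, 0.3, -3.4]
gripper_width: 0.283
time: 7.52
tool_pos: [0.5586, 0.0194, 0.1773]
tool_rot: [0.562, 0.428, 0.563, -0.43]
contact_force: [-0.5, -0.7, -3.5]
gripper_width: 0.283
t 7.525 pos [0.5586 0.0194 0.1773] jaw -74.7 F [-0.5 -0.7 -3.5] w 0.283 j6 1.21 tilt vec [-2.3e-03 -6.0e-04 -1.0e+00]
shift cm [ 7.72  2.4  -0.34] twist deg [-0.1  -0.    0.14]
hub pts 25 centroid [0.6959 0.0535] encl circle [696.7  52.6   4.3] z 0.0658
disc encl [692.1  51.1  42.1] 3827
phase deg -4.2 coh 0.75 115
phase deg -0.19 coh 0.19 190
```

View pics/w5.png

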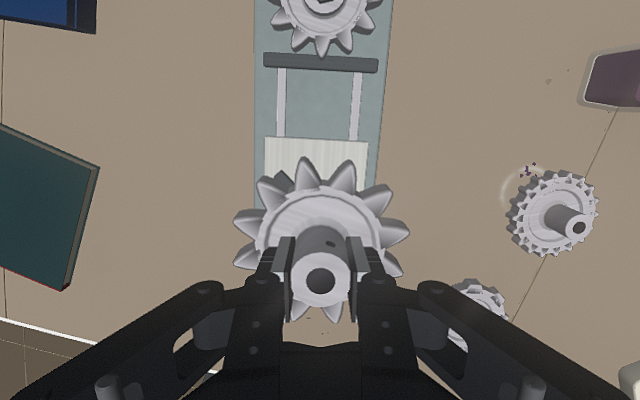

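The carried gear has a gap facing the master's tooth, which is at about (321,45) in the picture. Next I'll line up over the nest and lower.

```bash
python3 -m inch '[{"fingers":-1,"delta_pos":[0,2.4,-0.3],"twist":[0,0,0]},{"fingers":-1,"delta_pos":[0,0,0],"twist":[0,0,0]},{"fingers":-1,"delta_pos":[4,0,0],"twist":[0,0,0]},{"fingers":-1,"delta_pos":[3.5,0,0],"twist":[0,0,0]},{"fingers":-1,"delta_pos":[0,0,0],"twist":[0,0,0]}]'
python3 -m inch '[{"fingers":-1,"delta_pos":[0,0,0],"twist":[0,0,0]}]'
python3 - <<'E'
from h import *
plan([0.5806,0.0290,0.058],-74.6)
f=viewer.grab_frame("side"); cv2.imwrite("pics/s6.png",cv2.resize(f["pixels"][170:310,215:400],None,fx=4,fy=4,interpolation=cv2.INTER_CUBIC))
E
```

```text
time: 8.2
tool_pos: [0.5783, 0.0289, 0.0998]
tool_rot: [0.56, 0.427, 0.565, -0.431]
contact_force: [-1.3, 0.2, -3.3]
gripper_width: 0.282
time: 8.32
tool_pos: [0.5825, 0.029, 0.1052]
tool_rot: [0.563, 0.429, 0.562, -0.429]
contact_force: [0.1, 0.2, -3.1]
gripper_width: 0.283
t 8.325 pos [0.5825 0.029  0.1052] jaw -74.69 F [ 0.1  0.2 -3.1] w 0.283 j6 1.23 tilt vec [ 1.9e-03 -3.0e-04 -1.0e+00]
shift cm [ 4.72 -0.19 -0.05] twist deg [-0.09  0.04 -0.1 ]
```

View pics/s6.png

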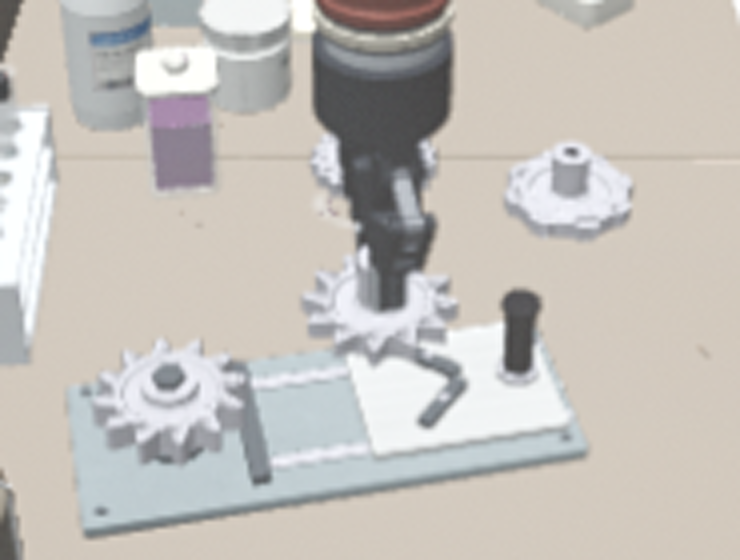

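The gear hangs level above the carriage, its disc at (380,305) in the crop. I'll lower it to just above contact, then creep.

```bash
python3 -m inch '[{"fingers":-1,"delta_pos":[2,-0.1,0],"twist":[0,0,0]},{"fingers":-1,"delta_pos":[1.7,0,0],"twist":[0,0,0]},{"fingers":-1,"delta_pos":[0,0,0],"twist":[0,0,0]},{"fingers":-1,"delta_pos":[0,0,0],"twist":[0,0,0]},{"fingers":-1,"delta_pos":[0,0,0],"twist":[0,0,0]}]'
python3 - <<'E'
from h import *
plan([0.5806,0.0290,0.057],-74.6)
E
```

```text
time: 9.0
tool_pos: [0.5814, 0.0294, 0.0675]
tool_rot: [0.563, 0.429, 0.562, -0.428]
contact_force: [0.2, -0.0, -3.9]
gripper_width: 0.282
t 9.0 pos [0.5814 0.0294 0.0675] jaw -74.64 F [ 0.2 -0.  -3.9] w 0.282 j6 1.23 tilt vec [ 1.3e-03 -1.0e-04 -1.0e+00]
shift cm [ 1.05 -0.09  0.01] twist deg [-0.04  0.03 -0.07]
```

```bash
python3 -m inch '[{"fingers":-1,"delta_pos":[0.6,0,0],"twist":[0,0,0]},{"fingers":-1,"delta_pos":[0.2,0,0],"twist":[0,0,0]},{"fingers":-1,"delta_pos":[0.1,0,0],"twist":[0,0,0]},{"fingers":-1,"delta_pos":[0,0,0],"twist":[0,0,0]}]'
python3 -m inch '[{"fingers":-1,"delta_pos":[0.1,0,0],"twist":[0,0,0]},{"fingers":-1,"delta_pos":[0,0,0],"twist":[0,0,0]}]'
```

```text
time: 9.5
tool_pos: [0.5807, 0.0294, 0.0576]
tool_rot: [0.562, 0.429, 0.562, -0.429]
contact_force: [-0.0, -0.1, -4.1]
gripper_width: 0.288
time: 9.75
tool_pos: [0.5808, 0.0294, 0.0568]
tool_rot: [0.562, 0.429, 0.562, -0.429]
contact_force: [0.4, -0.3, -3.7]
gripper_width: 0.281
```

```bash
python3 -m inch '[{"fingers":-1,"delta_pos":[0.1,0,0],"twist":[0,0,0]},{"fingers":-1,"delta_pos":[0,0,0],"twist":[0,0,0]}]'
```

```text
time: 10.0
tool_pos: [0.581, 0.0294, 0.0563]
tool_rot: [0.562, 0.429, 0.562, -0.429]
contact_force: [-0.8, 0.7, 0.4]
gripper_width: 0.284
```

The weight is off the fingers, so the gear is resting on the carriage. Releasing.

```bash
python3 -m inch '[{"fingers":0,"delta_pos":[0,0,0],"twist":[0,0,0]},{"fingers":0.3,"delta_pos":[0,0,0],"twist":[0,0,0]},{"fingers":0.3,"delta_pos":[0,0,0],"twist":[0,0,0]},{"fingers":0.3,"delta_pos":[0,0,0],"twist":[0,0,0]},{"fingers":0.3,"delta_pos":[-3,0,0],"twist":[0,0,0]}]'; python3 -m inch '[{"fingers":0.3,"delta_pos":[-6,0,0],"twist":[0,0,0]},{"fingers":0.3,"delta_pos":[-6,-3,0],"twist":[0,0,0]},{"fingers":0.3,"delta_pos":[0,-4,0],"twist":[0,0,0]},{"fingers":0.3,"delta_pos":[0,0,0],"twist":[0,0,0]},{"fingers":0.3,"delta_pos":[0,0,0],"twist":[0,0,0]}]'
python3 - <<'E'
from h import *
info()
f=viewer.grab_frame("wrist"); cv2.imwrite("pics/w7.png",f["pixels"])
gear(f,(0.7045,0.0555),0.056,0.070)
gear(f,(0.5806,0.029),0.053,0.083)
P=cloud(f);k=(P[...,2]>0.077)&(P[...,2]<0.095)&(np.hypot(P[...,0]-.499,P[...,1]-.011)<.025); print("post",k.sum(),cv2.minEnclosingCircle((P[k][:,:2]*1000).astype(np.float32)))
E
```

```text
time: 10.62
tool_pos: [0.5784, 0.0295, 0.0831]
tool_rot: [0.56, 0.428, 0.564, -0.43]
contact_force: [-0.3, -0.6, 0.5]
gripper_width: 0.651
time: 11.25
tool_pos: [0.5154, 0.0114, 0.2014]
tool_rot: [0.562, 0.429, 0.562, -0.429]
contact_force: [-0.0, -0.9, 0.0]
gripper_width: 0.645
t 11.25 pos [0.5154 0.0114 0.2014] jaw -74.66 F [-0.  -0.9  0. ] w 0.645 j6 1.18 tilt vec [ 1.e-04  2.e-04 -1.e+00]
hub pts 0 centroid [nan nan] encl circle [0. 0. 0.] z nan
disc encl [665.4  37.   12.6] 50
phase deg nan coh nan 0
phase deg nan coh nan 0
hub pts 854 centroid [0.5812 0.0287] encl circle [581.2  28.6  13. ] z 0.0823
disc encl [581.4  28.5  45.4] 5257
phase deg -3.73 coh 0.75 923
phase deg -3.73 coh 0.75 925
post 622 ((499.1270751953125, 11.23488998413086), 12.347118377685547)h.py:43: RuntimeWarning: Mean of empty slice.
  print("hub pts",hub.sum(),"centroid",ch.mean(0).round(4),"encl circle",np.round([hx,hy,hr],1), "z",np.median(P[hub][:,2]).round(4))
  ret = um.true_divide(
  return _methods._mean(a, axis=axis, dtype=dtype,
  ret = ret.dtype.type(ret / rcount)
h.py:49: RuntimeWarning: Mean of empty slice.
  w=np.exp(1j*n*th).mean(); print("phase deg",(np.degrees(np.angle(w))/n).round(2),"coh",abs(w).round(2),k.sum())
```

View pics/w7.png

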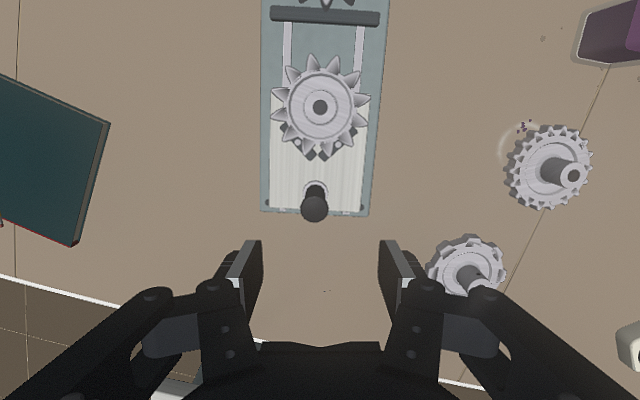

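The gear lies at (0.5812,0.0287), 9 mm ahead of the seat, with phase -3.73° as wanted. Now I'll grip the post at (0.499,0.011).

```bash
python3 - <<'E'
from h import *
plan([0.499,0.0112,0.054],-77.9)
E
```

```text
t 11.3 pos [0.5156 0.0115 0.2012] jaw -74.64 F [ 0.1 -0.1 -0.1] w 0.651 j6 1.18 tilt vec [-4.e-04  2.e-04 -1.e+00]
shift cm [14.72 -1.6  -0.41] twist deg [ 3.26 -0.02  0.02]
```

```bash
python3 -m inch '[{"fingers":0.3,"delta_pos":[0,-1.6,-0.4],"twist":[3.3,0,0]},{"fingers":0.3,"delta_pos":[4,0,0],"twist":[0,0,0]},{"fingers":0.3,"delta_pos":[4,0,0],"twist":[0,0,0]},{"fingers":0.3,"delta_pos":[0,0,0],"twist":[0,0,0]},{"fingers":0.3,"delta_pos":[0,0,0],"twist":[0,0,0]}]'
python3 - <<'E'
from h import *
plan([0.499,0.0112,0.054],-77.9)
E
```

```text
time: 11.92
tool_pos: [0.4999, 0.011, 0.1228]
tool_rot: [0.55, 0.445, 0.549, -0.444]
contact_force: [-0.6, 0.1, 0.6]
gripper_width: 0.652
t 11.925 pos [0.4999 0.011  0.1228] jaw -77.93 F [-0.6  0.1  0.6] w 0.652 j6 1.23 tilt vec [ 1.2e-03 -1.0e-04 -1.0e+00]
shift cm [ 6.88 -0.09 -0.04] twist deg [-0.03  0.02 -0.06]
```

```bash
python3 -m inch '[{"fingers":0.3,"delta_pos":[3,-0.1,0],"twist":[0,0,0]},{"fingers":0.3,"delta_pos":[3.7,0,0],"twist":[0,0,0]},{"fingers":0.3,"delta_pos":[0,0,0],"twist":[0,0,0]},{"fingers":0.3,"delta_pos":[0,0,0],"twist":[0,0,0]}]'
python3 -m inch '[{"fingers":-1,"delta_pos":[0,0,0],"twist":[0,0,0]},{"fingers":-1,"delta_pos":[0,0,0],"twist":[0,0,0]},{"fingers":-1,"delta_pos":[0,0,0],"twist":[0,0,0]},{"fingers":-1,"delta_pos":[0,0,0],"twist":[0,0,0]}]'
python3 - <<'E'
from h import *
s,R=tool(); c,sn=np.cos(np.radians(12.1)),np.sin(np.radians(12.1))
plan(s["tool_pos"]+np.array([c,sn,0])*0.054,-77.9)
E
```

```text
time: 12.42
tool_pos: [0.4997, 0.0106, 0.0571]
tool_rot: [0.551, 0.445, 0.549, -0.444]
contact_force: [0.7, -0.5, -0.2]
gripper_width: 0.651
time: 12.92
tool_pos: [0.499, 0.0124, 0.057]
tool_rot: [0.549, 0.446, 0.55, -0.443]
contact_force: [-2.9, 6.9, 7.4]
gripper_width: 0.261
t 12.925 pos [0.499  0.0124 0.057 ] jaw -77.97 F [-2.9  6.9  7.4] w 0.261 j6 1.23 tilt vec [ 0.0023  0.0037 -1.    ]
shift cm [ 0.02  5.4  -0.01] twist deg [-0.07 -0.18 -0.17]
```

The post is gripped. I'll push along tool y in small steps and watch the force.

```bash
python3 -m inch '[{"fingers":-1,"delta_pos":[0,0.5,0],"twist":[0,0,0]},{"fingers":-1,"delta_pos":[0,0.6,0],"twist":[0,0,0]},{"fingers":-1,"delta_pos":[0,0.6,0],"twist":[0,0,0]},{"fingers":-1,"delta_pos":[0,0.6,0],"twist":[0,0,0]},{"fingers":-1,"delta_pos":[0,0.5,0],"twist":[0,0,0]}]'
python3 -m inch '[{"fingers":-1,"delta_pos":[0,0.2,0],"twist":[0,0,0]},{"fingers":-1,"delta_pos":[0,0,0],"twist":[0,0,0]}]'
python3 - <<'E'
from h import *
info()
f=viewer.grab_frame("wrist"); cv2.imwrite("pics/w8.png",f["pixels"])
f=viewer.grab_frame("side"); cv2.imwrite("pics/s8.png",cv2.resize(f["pixels"][170:310,215:400],None,fx=4,fy=4,interpolation=cv2.INTER_CUBIC))
E
```

```text
time: 13.55
tool_pos: [0.5262, 0.0183, 0.057]
tool_rot: [0.549, 0.446, 0.55, -0.444]
contact_force: [-4.2, 5.6, 7.8]
gripper_width: 0.258
time: 13.8
tool_pos: [0.5284, 0.0188, 0.057]
tool_rot: [0.55, 0.446, 0.55, -0.443]
contact_force: [-2.0, 7.1, 5.4]
gripper_width: 0.256
t 13.8 pos [0.5284 0.0188 0.057 ] jaw -77.96 F [-2.   7.1  5.4] w 0.256 j6 1.25 tilt vec [ 0.0024  0.0036 -1.    ]
```

View pics/w8.png

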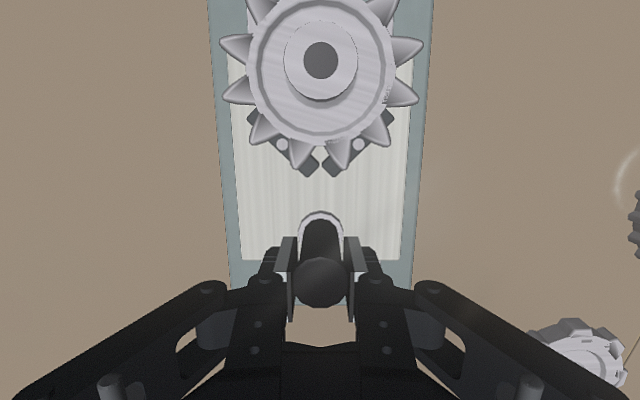

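View pics/s8.png

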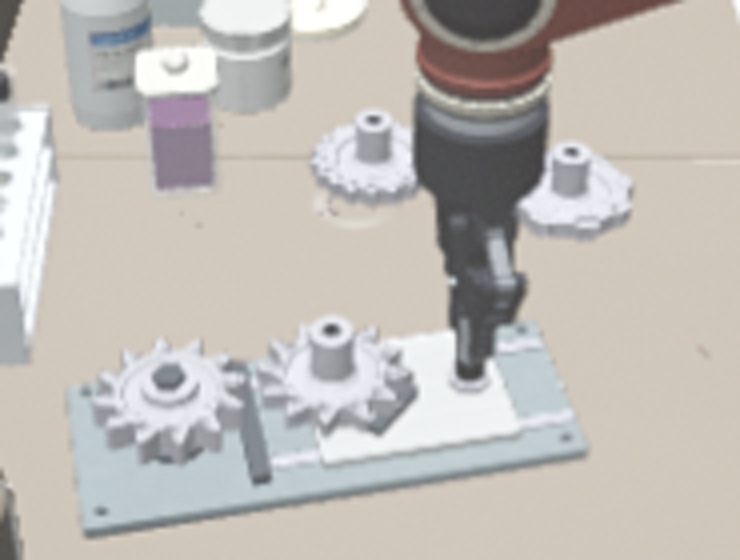

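The carriage has moved 30 mm and the gear rides with it, its bore at (320,60) in the wrist view and still near the master's teeth in the side view. I'll check its phase before the teeth engage.

```bash
python3 - <<'E'
from h import *
f=viewer.grab_frame("wrist"); gear(f,(0.611,0.035),0.053,0.083)
f=viewer.grab_frame("side"); gear(f,(0.7045,0.0555),0.056,0.070)
E
```

```text
hub pts 4598 centroid [0.6107 0.0353] encl circle [610.6  35.3  13. ] z 0.0822
disc encl [610.5  35.2  44.9] 18675
phase deg -3.8 coh 0.76 2574
phase deg -3.79 coh 0.76 2592
hub pts 38 centroid [0.7051 0.06  ] encl circle [707.3  59.3  11.4] z 0.0672
disc encl [704.3  63.7  47. ] 601
phase deg 11.91 coh 0.57 134
phase deg 12.3 coh 0.28 139
```

Both phases hold, so I'll keep pushing.

```bash
python3 -m inch '[{"fingers":-1,"delta_pos":[0,0.3,0],"twist":[0,0,0]},{"fingers":-1,"delta_pos":[0,0.3,0],"twist":[0,0,0]},{"fingers":-1,"delta_pos":[0,0.3,0],"twist":[0,0,0]},{"fingers":-1,"delta_pos":[0,0.3,0],"twist":[0,0,0]},{"fingers":-1,"delta_pos":[0,0.3,0],"twist":[0,0,0]}]'
python3 -m inch '[{"fingers":-1,"delta_pos":[0,0.2,0],"twist":[0,0,0]},{"fingers":-1,"delta_pos":[0,0.2,0],"twist":[0,0,0]},{"fingers":-1,"delta_pos":[0,0,0],"twist":[0,0,0]}]'
python3 - <<'E'
from h import *
info()
f=viewer.grab_frame("side"); cv2.imwrite("pics/s9.png",cv2.resize(f["pixels"][170:310,215:400],None,fx=4,fy=4,interpolation=cv2.INTER_CUBIC))
f=viewer.grab_frame("wrist"); gear(f,(0.629,0.039),0.053,0.083)
E
```

```text
time: 14.62
tool_pos: [0.5428, 0.0218, 0.057]
tool_rot: [0.549, 0.446, 0.55, -0.444]
contact_force: [-4.0, 6.3, 7.9]
gripper_width: 0.261
time: 15.0
tool_pos: [0.5464, 0.0226, 0.057]
tool_rot: [0.549, 0.446, 0.55, -0.444]
contact_force: [-3.9, 6.1, 8.2]
gripper_width: 0.262
t 15.0 pos [0.5464 0.0226 0.057 ] jaw -77.96 F [-3.9  6.1  8.2] w 0.262 j6 1.26 tilt vec [ 7.0e-04  3.3e-03 -1.0e+00]
hub pts 4597 centroid [0.628 0.039] encl circle [628.  39.  13.] z 0.0822
disc encl [627.5  38.9  44.9] 18868
phase deg -3.78 coh 0.76 2614
phase deg -3.79 coh 0.76 2647
```

View pics/s9.png

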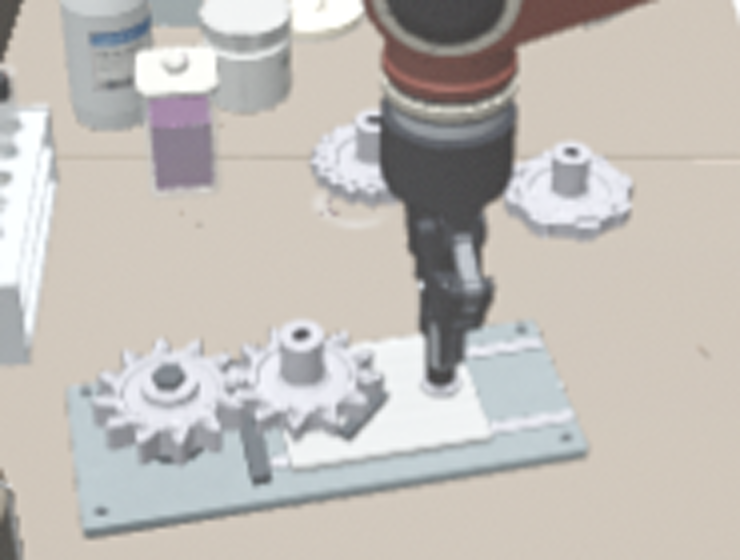

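The teeth are interleaved, as seen at (235,385) in the crop. Further pushing should back the gear into the V.

```bash
python3 -m inch '[{"fingers":-1,"delta_pos":[0,0.2,0],"twist":[0,0,0]},{"fingers":-1,"delta_pos":[0,0.2,0],"twist":[0,0,0]},{"fingers":-1,"delta_pos":[0,0,0],"twist":[0,0,0]}]'
python3 -m inch '[{"fingers":-1,"delta_pos":[0,0.2,0],"twist":[0,0,0]},{"fingers":-1,"delta_pos":[0,0,0],"twist":[0,0,0]}]'
python3 -m inch '[{"fingers":-1,"delta_pos":[0,0.2,0],"twist":[0,0,0]},{"fingers":-1,"delta_pos":[0,0,0],"twist":[0,0,0]}]'
python3 - <<'E'
from h import *
info()
f=viewer.grab_frame("wrist"); gear(f,(0.629,0.039),0.053,0.083)
E
```

```text
time: 15.48
tool_pos: [0.5501, 0.0234, 0.057]
tool_rot: [0.549, 0.446, 0.55, -0.444]
contact_force: [-5.5, 5.8, 8.8]
gripper_width: 0.264
time: 15.72
tool_pos: [0.552, 0.0239, 0.057]
tool_rot: [0.549, 0.446, 0.55, -0.444]
contact_force: [-5.6, 5.8, 8.3]
gripper_width: 0.262
time: 15.98
tool_pos: [0.5526, 0.024, 0.0569]
tool_rot: [0.548, 0.445, 0.551, -0.445]
contact_force: [-10.6, 4.2, 13.3]
gripper_width: 0.261
t 15.975 pos [0.5526 0.024  0.0569] jaw -77.94 F [-10.6   4.2  13.3] w 0.261 j6 1.27 tilt vec [-0.0037  0.0025 -1.    ]
hub pts 4456 centroid [0.628 0.039] encl circle [627.8  38.9  13. ] z 0.0822
disc encl [627.8  38.9  44.9] 19954
phase deg -3.82 coh 0.76 2930
phase deg -3.82 coh 0.77 2928
```

```bash
python3 -m inch '[{"fingers":-1,"delta_pos":[0,0.2,0],"twist":[0,0,0]},{"fingers":-1,"delta_pos":[0,0,0],"twist":[0,0,0]}]'
python3 -m inch '[{"fingers":-1,"delta_pos":[0,0.2,0],"twist":[0,0,0]},{"fingers":-1,"delta_pos":[0,0,0],"twist":[0,0,0]}]'
python3 - <<'E'
from h import *
info()
f=viewer.grab_frame("wrist"); gear(f,(0.629,0.039),0.053,0.083)
cv2.imwrite("pics/w10.png",f["pixels"])
E
```

```text
time: 16.27
tool_pos: [0.5526, 0.024, 0.0569]
tool_rot: [0.547, 0.443, 0.553, -0.446]
contact_force: [-18.3, 2.1, 18.6]
gripper_width: 0.257
time: 16.52
tool_pos: [0.5525, 0.024, 0.0568]
tool_rot: [0.546, 0.441, 0.554, -0.448]
contact_force: [-26.8, 1.0, 25.4]
gripper_width: 0.254
t 16.525 pos [0.5525 0.024  0.0568] jaw -77.91 F [-26.8   1.   25.4] w 0.254 j6 1.27 tilt vec [-1.490e-02  5.000e-04 -9.999e-01]
hub pts 4537 centroid [0.6281 0.039 ] encl circle [628.   38.9  13. ] z 0.0822
disc encl [627.9  39.   44.8] 20185
phase deg -3.8 coh 0.77 2984
phase deg -3.81 coh 0.77 2989
```

View pics/w10.png

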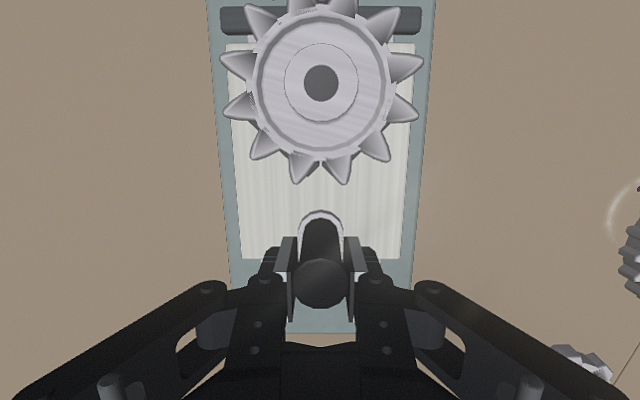

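A hard stop. Post to master axis is 155.2 mm, against 156 nominal at home, so the carriage is home. I'll relax the push, let go and rise.

```bash
python3 -m inch '[{"fingers":-1,"delta_pos":[0,-0.4,0],"twist":[0,0,0]},{"fingers":-1,"delta_pos":[0,-0.1,0],"twist":[0,0,0]},{"fingers":-1,"delta_pos":[0,0,0],"twist":[0,0,0]}]'
python3 -m inch '[{"fingers":0,"delta_pos":[0,0,0],"twist":[0,0,0]},{"fingers":0.3,"delta_pos":[0,0,0],"twist":[0,0,0]},{"fingers":0.3,"delta_pos":[0,0,0],"twist":[0,0,0]},{"fingers":0.3,"delta_pos":[0,0,0],"twist":[0,0,0]}]'
python3 -m inch '[{"fingers":0.3,"delta_pos":[-3,0,0],"twist":[0,0,0]},{"fingers":0.3,"delta_pos":[-6,0,0],"twist":[0,0,0]},{"fingers":0.3,"delta_pos":[-6,0,0],"twist":[0,0,0]},{"fingers":0.3,"delta_pos":[-3,0,0],"twist":[0,0,0]},{"fingers":0.3,"delta_pos":[0,0,0],"twist":[0,0,0]}]'
python3 -m inch '[{"fingers":0.3,"delta_pos":[0,4,0],"twist":[0,0,0]},{"fingers":0.3,"delta_pos":[0,0,0],"twist":[0,0,0]},{"fingers":0.3,"delta_pos":[0,0,0],"twist":[0,0,0]}]'
python3 - <<'E'
from h import *
info()
f=viewer.grab_frame("wrist"); cv2.imwrite("pics/w11.png",f["pixels"])
gear(f,(0.629,0.039),0.053,0.083)
gear(f,(0.7045,0.0555),0.056,0.070)
P=cloud(f);k=(P[...,2]>0.077)&(P[...,2]<0.095)&(np.hypot(P[...,0]-.5525,P[...,1]-.024)<.025); print("post",k.sum(),cv2.minEnclosingCircle((P[k][:,:2]*1000).astype(np.float32)))
E
```

```text
time: 16.95
tool_pos: [0.5527, 0.024, 0.057]
tool_rot: [0.549, 0.446, 0.55, -0.444]
contact_force: [-5.8, 4.6, 9.6]
gripper_width: 0.258
time: 17.45
tool_pos: [0.5525, 0.0224, 0.0545]
tool_rot: [0.55, 0.445, 0.55, -0.445]
contact_force: [-0.4, 1.0, -0.0]
gripper_width: 0.643
time: 18.08
tool_pos: [0.5544, 0.0223, 0.2385]
tool_rot: [0.552, 0.446, 0.548, -0.443]
contact_force: [0.7, -0.4, 0.6]
gripper_width: 0.648
time: 18.45
tool_pos: [0.5906, 0.0308, 0.2326]
tool_rot: [0.549, 0.444, 0.551, -0.446]
contact_force: [0.4, -0.1, 0.4]
gripper_width: 0.651
t 18.45 pos [0.5906 0.0308 0.2326] jaw -77.94 F [ 0.4 -0.1  0.4] w 0.651 j6 1.29 tilt vec [-3.7e-03  2.0e-04 -1.0e+00]
hub pts 610 centroid [0.6285 0.0387] encl circle [628.2  38.7  12.7] z 0.0821
disc encl [634.   40.   50.2] 4668
phase deg -3.34 coh 0.06 1191
phase deg -3.85 coh 0.48 884
hub pts 354 centroid [0.7043 0.0556] encl circle [704.8  55.3   9.8] z 0.0686
disc encl [699.   54.2  49.8] 5864
phase deg 12.59 coh 0.11 1294
phase deg 12.74 coh 0.49 1117
post 481 ((552.736328125, 22.79581642150879), 12.424599647521973)
```

View pics/w11.png

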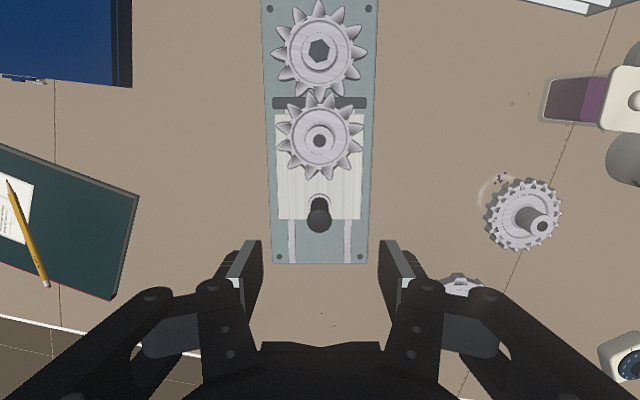

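The final view shows the gears in mesh at about (320,96), the gear's bore at (319,141), the post at (319,214) and the gripper clear. Gear to post is 77.1 mm (2.1 mm from the seat), gear to master 78.3 mm, and post to master 155.4 mm, which means home. I'll check the bystanders quickly and hand in.

```bash
python3 - <<'E'
from h import *
f=viewer.grab_frame("side"); a=cv2.imread("pics/side0.png"); d=cv2.absdiff(a,f["pixels"]).max(2)
for n,(x,y) in dict(g18=(308,208),g8=(357,216),jar=(276,182),timer=(361,166)).items(): print(n,np.mean(d[y-15:y+15,x-18:x+18]>40).round(3))
info(); manip.job_done()
E
```

```text
g18 0.107
g8 0.0
jar 0.0
timer 0.002
t 18.55 pos [0.5908 0.0308 0.2336] jaw -77.95 F [-0.  -1.1 -0.1] w 0.653 j6 1.29 tilt vec [-1.8e-03  1.0e-04 -1.0e+00]
the job is handed in; nothing more can be done
```

I loaded the 12-tooth gear into the V with one of its gaps facing the master's tooth, then let go. I pushed the carriage by its post to the hard stop, released the post and raised the arm clear. The job was handed in at 18.6 s; no verdict is reported, so what follows is from my own checks.

- **Mesh:** the last wrist picture shows the teeth interleaved. The gear's axis is about 78.3 mm from the master's; the limit is 84.5 mm.
- **Seat:** the gear is about 2 mm ahead of its seat in the V by the camera; the limit is 6 mm. It is not fully seated, but it is inside the limit.
- **Carriage:** post to master axis is 155.4 mm against 156 mm nominal at home. The measured travel was about 55 mm rather than 60 mm, because the carriage began about 6 mm off fully open.
- **Bystanders:** before-and-after side pictures show no change around the 8-tooth gear, the jar and the timer. About 11% of the pixels around the 18-tooth gear changed. I put that down to the arm standing in front of it, because the arm never went near that gear, but I did not measure its position separately.

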